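Load the grinding jar onto the jar mill

ROBOT

A 6-joint arm with a two-finger parallel gripper is mounted at the origin on a cart in front of the work surface, level with it; the furniture and walls round the work are solid. World frame = base frame: x ahead of the robot, y to its left, z up, the work surface at z = 0. Lengths are in m, angles in degrees, forces in N, time in s.
With the tool pointing down it reaches from about 0.35 to 0.875 m from the base axis. Payload 4.2 kg.
Tool frame: the origin (TCP) lies midway between the tips of the shut fingers; the grasp point (between the pads) lies 19 mm behind it (r.grasp_offset is the distance from the TCP to the grasp point, in m); z points along the fingers, y is the direction in which the jaws open and shut (so a half turn about z gives the same grasp; the last joint's range is limited). The gripper opens to 87 mm and grips with 3 to 60 N. Pads are 19 mm wide; open, the fingers measure 117 mm over their backs; the gripper's body (75 mm by 190 mm) begins 51 mm behind the grasp point.
Start: joints at [-54.454, 22.042, 0.453, 0, -68.411, -14.817], TCP at [0.221, -0.585, 0.223] pointing down, gripper open.
Joint ranges: [-179.83, 179.83], [-69.29, 118.12], [-61.27, 80.66], [-181.25, 117.63], [-171.15, -9.14], [-177.46, 177.46]. Speed limits (degrees/s): [159.86, 159.86, 180, 180, 180, 180].

INTERFACE

Orientations are given as a 3x3 rotation matrix whose columns are the frame's x, y, z axes.
In Python, from station import r gives the robot as it stands.
- The arm moves only by the shell command python3 -m crank 'ROWS'. ROWS is JSON, a list of rows, each a list of 3 entries, a list of its own where there are three numbers: the closure, from -1 (fully open) to 1 (shut), so that 0 is half open, then the shift along the tool's x, y, z as a fraction of full scale, then the turn, a rotation vector about the tool's x, y, z as a fraction of full scale. In form: [[fingers, [dx, dy, dz], [wx, wy, wz]], ...]. A call has 1 to 8 rows; each row shifts and turns the commanded pose from where the row before left it, along the tool's axes as they then stand; what a row does not reach is not made up. Full scale, the value 1, is 100 mm for a shift and 45 degrees for a turn. A row lasts 1/10 s, in which the tool goes at most 50 mm and 8.59 degrees, less where a joint would pass 70% of its speed; a pose out of reach is approached as far as the arm can. A call with a number of a shift or a turn outside -1 to 1 is refused whole. A call with a gripper value outside its range is refused whole. The fingers move at their own pace and stop on an object; the grip force is fixed at half the most. Time passes only in rows, so rows that do not move let the fingers close. It gives the time, the measured TCP pose, the force and the opening at its end, in the units of the state.
- r.sense(): the state, without advancing time (a new reading comes with each control period).
- r.capture(name): name is "scene" or "top"; returns a dict with "img" (400x640x3 uint8, blue, green, red), "fx", "fy", "cx", "cy" (pixels), "R" (3x3) and "t" (3): a world point X has camera coordinates R X + t. Camera axes: x right, y down, z forward; pixel columns grow to the right and rows downward; lengths in m; the calibration is good to about 2 mm. A picture is of the moment at which its call begins. There is no depth.
- r.finish_job(): hands the job in, once; it reports no verdict.
The state is a dict: "time_s": time; "joints": joint angles; "joint_velocities": joint speeds; "effort": joint torques, N m; "tcp_pos": TCP position; "ee_rot": TCP orientation; "wrist_force": force on the tool from outside, world axes, zero at the start; "moment": the same for the moment, N m; "gripper_width": opening from 0.0 (shut) to 1.0 (fully open).
Only numpy, scipy, OpenCV 4.12 (cv2) and the standard library are available. Lean on these libraries where they do the work, as an engineer would, in place of code of your own. Each camera call takes 0.05 s, during which the arm holds its last target.

TASK

Load the jar mill: with the fingertips push the grinding jar slowly up the loading ramp, without letting it run back, flicking it or lifting it, until it drops into its seat between the two rollers. Then, with the jar lying still in its seat, push the keeper bar round until it is fully shut across the front of the jar, and leave the jar and the keeper like that. Grasp and lift nothing, and leave the timer, beaker and flask where they are.

Things in the scene. Friction and masses are not known exactly. Their poses are not given: they have to be found in the camera images.
- jar: grinding jar: white glazed cylinder, steel lid on one end, 88 mm in diameter, 100 mm long, 0.5 to 1 kg, slippery, too thick to grasp. Origin at its centre; y is its rolling axis (10 mm clamp nut on the +y end), x and z turn as it rolls. It starts lying across the ramp's foot against the lip, axis along the mill's y; it rolls freely and runs back down unless backed from below
- mill: bench jar mill, fixed. Origin on the worktop below the seat; x points up the ramp, z up, rollers along y. Two free-running rollers, 28 mm thick with black tyres, at x = -28 and +28 mm, axes 34 mm high, between low cheeks (y = +-63 mm, 53 mm high). Behind: white motor housing, x 56 to 140, y +-83, 86 mm high, with two rubber buffers as back stop
- seat (a point): centre of the jar when it is seated between the rollers: in the mill's frame x = 0, y = 0, 85 mm above the worktop. On its way the jar climbs over the front roller (jar's centre then at x = -28 mm and 92 mm high, the highest point) and drops 7 mm into the seat
- ramp: loading ramp, part of the mill, 10 degrees steep, 175 mm long, 107 mm wide between curbs 4 mm thick and 13 mm high. Origin: middle of the foot edge on the rolling surface, 14 mm high, 220 mm from the mill's origin; x runs up the slope, z square to it. A 10 mm lip rod lies across the foot. The jar's centre moves at z = 44 mm from x = 36 mm (at the lip) up; then the front roller takes over
- keeper (a joint): keeper bar's hinge angle, rad: 0 = fully shut across the front of the seated jar (at its stop, along the mill's +y), 1.57 = pointing back beside the ramp (the mill's -x), at most 2.1; upright axis, growing anticlockwise seen from above. Starts open, 1.5 to 1.75. It stays where it is left; a push of under 1 N at its end moves it
- keeper_pivot (a point): point on the keeper's upright hinge axis at the bar's middle, 85 mm above the worktop, in the mill's frame x = -54, y = -79 mm; the post under it is 18 mm thick
- keeper_knob (a point): middle of the upright black knob (15 mm thick, its top 34 mm above the bar's middle) on the keeper, 150 mm from the hinge axis. The bar is a level round steel rod 10 mm thick, its middle 85 mm above the worktop, its end 175 mm from the axis; shut, it ends over a rest post at the mill's x = -54, y = +80 mm and is 5 mm clear of the seated jar
- timer: bystander: white lab timer, 64 x 64 x 19 mm, origin under its centre
- beaker_small: bystander: small glass beaker, 53 mm wide, 60 mm high, origin under its centre
- flask: bystander: conical glass flask, 64 mm wide, 104 mm high, origin under its centre
There are look-alikes about, which are no part of the job. What is shaped like the jar but blue is not meant.

How it is judged (in metres and radians):
On the way, in this order (a step that is already met when the one before it is completed fails the run):
1. the jar is half-way up the ramp (x of jar in the frame of mill above -0.12 m).
2. the jar lies still in its seat between the rollers, the keeper still open (x of jar in the frame of mill between -0.006 and 0.006 m and y of jar in the frame of mill between -0.014 and 0.014 m and z of jar in the frame of mill between 0.079 and 0.089 m and angle between the y axis of jar and the y axis of mill, either way round below 0.06 rad and linear speed of jar below 0.02 m/s and angular speed of jar below 0.4 rad/s and value of joint keeper above 1.2 rad), for 0.3 s.
3. the keeper is shut (value of joint keeper below 0.08 rad), for 0.2 s.
At the end, for the whole second after the job is handed in: the jar lies still in its seat between the two rollers (centre within 6 mm along and 14 mm across the mill, 79 to 89 mm high, axis within 0.06 rad of the rollers), the keeper is within 0.08 rad of shut, and the timer, beaker and flask are within 20 mm of where they stood (x of jar in the frame of mill between -0.006 and 0.006 m and y of jar in the frame of mill between -0.014 and 0.014 m and z of jar in the frame of mill between 0.079 and 0.089 m and angle between the y axis of jar and the y axis of mill, either way round below 0.06 rad and linear speed of jar below 0.02 m/s and angular speed of jar below 0.4 rad/s and value of joint keeper below 0.08 rad and distance of each of timer, beaker_small, flask from where it was at the start of the episode below 0.02 m); the robot touches nothing.
It fails at once if the jar ran free on the ramp: it was rolling faster than 0.25 m/s with nothing of the robot touching it (rolled back or flicked) (x of jar in the frame of mill below -0.035 m and linear speed of jar above 0.25 m/s and contact force between each of the fingers, the arm and jar below 0.01 N).
It fails at once if the jar was lifted more than 12 mm off the ramp (x of jar in the frame of mill below -0.035 m and z of jar in the frame of ramp above 0.056 m).
It fails at once if the jar was lifted more than 12 mm above the rollers (x of jar in the frame of mill above -0.036 m and z of jar in the frame of mill above 0.104 m).
It fails at once if the jar left the ramp (x of jar in the frame of ramp below 0.02 m or z of jar in the frame of ramp below 0.02 m).
It fails at once if a bystander was moved more than 20 mm (distance of any of timer, beaker_small, flask from where it was at the start of the episode above 0.02 m).
It also fails if it takes over 61 s, if anything falls off the work surface, if the arm or the gripper's body presses on something with over 40 N, if the wrist force passes 120 N, or if a joint passes its speed limit or range.

## Working session

There is one attempt and no reset: what is moved stays moved. The work goes in short steps, Python scripts to look and compute and a shell command to move; the robot and the scene stay as the last step left them, time stands still between calls to the robot, and variables do not carry over. Pictures are saved under pics/ and viewed, and the job is handed in when it is done.

```bash
ls; mkdir -p pics; python3 - <<'E'
from station import r
import cv2
s=r.sense()
for k in s: print(k,s[k])
for n in("scene","top"):
    c=r.capture(n); cv2.imwrite(f"pics/{n}0.png",c["img"]); print(n,c["fx"],c["fy"],c["cx"],c["cy"],c["R"],c["t"])
E
```

```text
pics
time_s 0.0
joints [-5.44544471e+01  2.20895472e+01  3.79059765e-01 -2.89487408e-02
 -6.84110378e+01 -1.48177031e+01]
joint_velocities [-0.06851541  0.02546714 -0.02722504  0.09607424 -0.04400955 -0.06406142]
effort [-4.16376224e-04 -3.90666497e+01  1.87408555e+01  4.21994850e+00
  1.10186648e-02 -1.95059165e-04]
tcp_pos [ 0.22101756 -0.58396441  0.22146758]
ee_rot [[-9.35338026e-01 -3.53754228e-01 -8.50766772e-04]
 [-3.53755240e-01  9.35335894e-01  1.99885699e-03]
 [ 8.86485874e-05  2.17057016e-03 -9.99997640e-01]]
wrist_force [-0.07551772 -0.11478689 -1.00001022]
moment [-0.00591923  0.01924495  0.01584009]
gripper_width 0.9982410449205739
scene 377.954258705211 377.954258705211 323.1061935388689 202.16032810624395 [[-0.60827717 -0.79345282  0.02077292]
 [-0.44541226  0.3195661  -0.83635245]
 [ 0.65696789 -0.51798661 -0.54779838]] [0.4214936  0.31259167 0.74909434]
top 463.5608946724778 463.5608946724778 313.854214030516 192.5105073982528 [[ 0.00985933 -0.99987891 -0.01203988]
 [-0.99485871 -0.00859477 -0.1009073 ]
 [ 0.1007916   0.01297286 -0.99482298]] [0.0575871  0.61399651 1.14396238]
```

View pics/scene0.png

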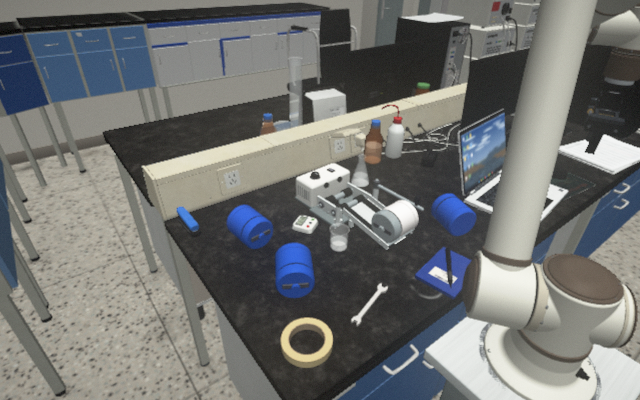

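View pics/top0.png

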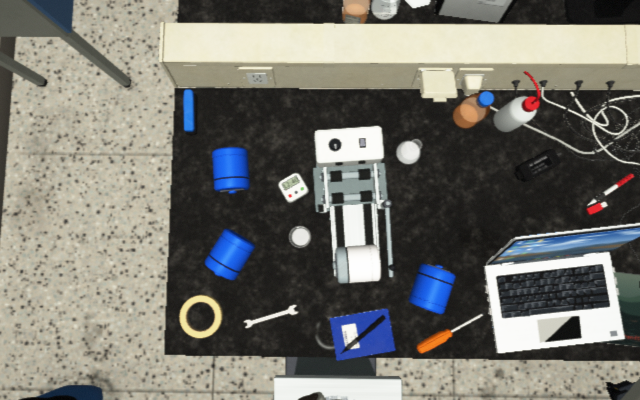

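The top view shows the jar at about (358,264) at the ramp's foot. The mill's x runs up the image, away from the robot, and the keeper lies along the right side at about (390,240). The motor housing is at about (350,143), with the beaker at (300,237), the timer at (292,187) and the flask at (408,152). I'll zoom in next.

```bash
python3 - <<'E'
import cv2
i=cv2.imread("pics/top0.png")[115:300,270:430]
cv2.imwrite("pics/topz.png",cv2.resize(i,None,fx=3.2,fy=3.2,interpolation=cv2.INTER_CUBIC))
i=cv2.imread("pics/scene0.png")[150:260,280:440]
cv2.imwrite("pics/scz.png",cv2.resize(i,None,fx=5,fy=5,interpolation=cv2.INTER_CUBIC))
E
```

```text
(no output)
```

View pics/topz.png

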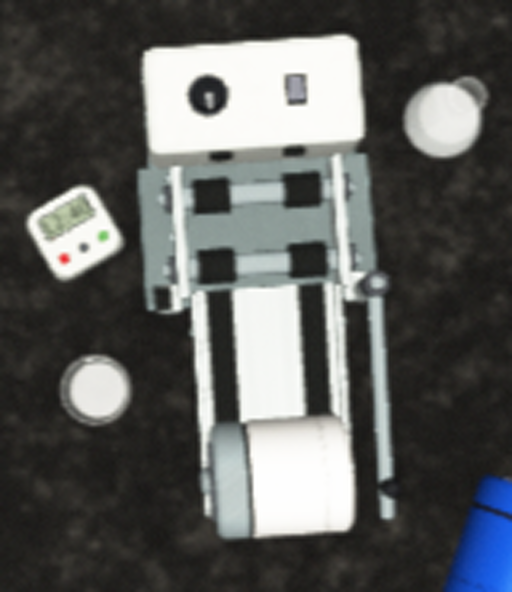

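View pics/scz.png

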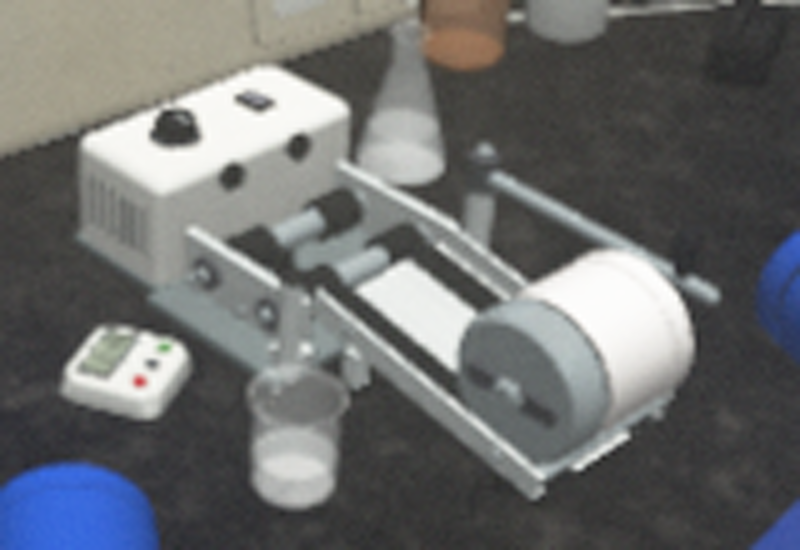

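```bash
cat > h.py <<'E'
import numpy as np, cv2
from station import r
def ray(c,uv,z):
    R=np.array(c["R"]);t=np.array(c["t"]);o=-R.T@t
    d=R.T@np.array([(uv[0]-c["cx"])/c["fx"],(uv[1]-c["cy"])/c["fy"],1.])
    return o+d*(z-o[2])/d[2]
def proj(c,X):
    p=np.array(c["R"])@X+c["t"]; return np.array([c["fx"]*p[0]/p[2]+c["cx"],c["fy"]*p[1]/p[2]+c["cy"]])
E
python3 - <<'E'
from h import *
c=r.capture("top")
z=lambda u,v:(u/3.2+270-.34,v/3.2+115-.34)
P=[ray(c,z(*p),.086) for p in((145,46),(357,36),(364,147),(151,156))]
for p in P:print(p.round(4))
print([np.linalg.norm(P[i]-P[(i+1)%4]).round(4) for i in range(4)])
y=P[0]-P[1]+P[3]-P[2];x=P[0]-P[3]+P[1]-P[2]
print("yaw from y",np.degrees(np.arctan2(-y[0],y[1])),"from x",np.degrees(np.arctan2(x[1],x[0])))
ctr=sum(P)/4; print(ctr)
for n,u,v,h in(("hinge",375,283,.1),("knob",388,487,.119),("end",387,516,.085),("curbL",196,292,.055),("curbR",347,290,.055),("jar tl",213,422,.06),("roll front L",213,262,.048),("frontR",305,259,.048),("backL",211,194,.048),("backR",302,188,.048)):
    print(n,ray(c,z(u,v),h).round(4))
E
```

```text
[0.7643 0.0614 0.086 ]
[ 0.7732 -0.1008  0.086 ]
[ 0.6873 -0.1057  0.086 ]
[0.6791 0.056  0.086 ]
[np.float64(0.1624), np.float64(0.0861), np.float64(0.1619), np.float64(0.0854)]
yaw from y 3.02501332783933 from x 3.436243343208262
[ 0.72598799 -0.02228663  0.086     ]
hinge [ 0.5827 -0.1114  0.1   ]
knob [ 0.434  -0.1171  0.119 ]
end [ 0.4108 -0.1214  0.085 ]
curbL [0.5781 0.0204 0.055 ]
curbR [ 0.5807 -0.0963  0.055 ]
jar tl [0.4783 0.0069 0.06  ]
roll front L [0.6021 0.0071 0.048 ]
frontR [ 0.6051 -0.0645  0.048 ]
backL [0.6556 0.009  0.048 ]
backR [ 0.661  -0.0623  0.048 ]
```

```bash
cat >> h.py <<'E'
YAW=np.radians(3.1);O=np.array([.629,-.028,0])
M=np.array([[np.cos(YAW),-np.sin(YAW),0],[np.sin(YAW),np.cos(YAW),0],[0,0,1]])
def w(p):return M@np.array(p,float)+O
def m(p):return M.T@(np.array(p)-O)
def rampz(x,n=.044):return .014+(x+.220)*np.tan(np.radians(10))+n/np.cos(np.radians(10))
E
python3 - <<'E'
from h import *
pts=[(x,y,.086) for x in(.056,.140) for y in(-.083,.083)]+[(-.054,-.079,.085)]+[(-.204,-.079,.119),(-.229,-.079,.085)]+[(-.192,-.05,.1076),(-.192,.05,.1076)]+[(-.028,y,.048) for y in(-.063,.063)]+[(.028,y,.048) for y in(-.063,.063)]+[(-.220,y,.014) for y in(-.0535,.0535)]+[(-.192,.06,.0636)]
for n,(y0,y1,x0,x1),k in(("top",(115,300,270,430),3.2),("scene",(150,260,280,440),5)):
    c=r.capture(n);im=cv2.resize(c["img"][y0:y1,x0:x1],None,fx=k,fy=k,interpolation=cv2.INTER_CUBIC)
    for p in pts:
        u=proj(c,w(p)); cv2.circle(im,(int((u[0]-x0+.5)*k),int((u[1]-y0+.5)*k)),4,(0,0,255),1)
    cv2.imwrite(f"pics/chk_{n}.png",im)
E
```

```text
(no output)
```

View pics/chk_top.png

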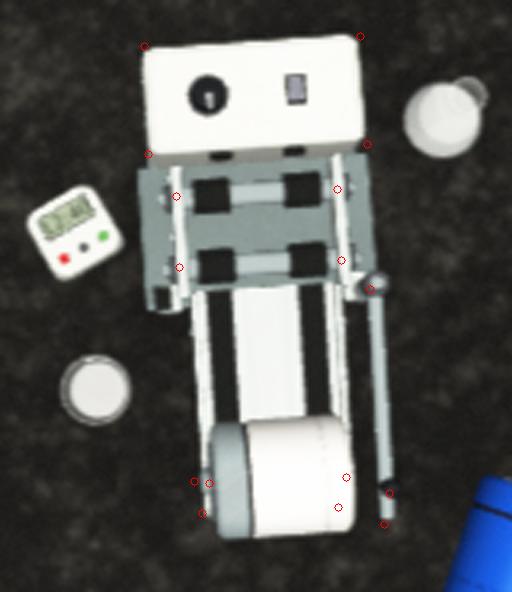

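View pics/chk_scene.png

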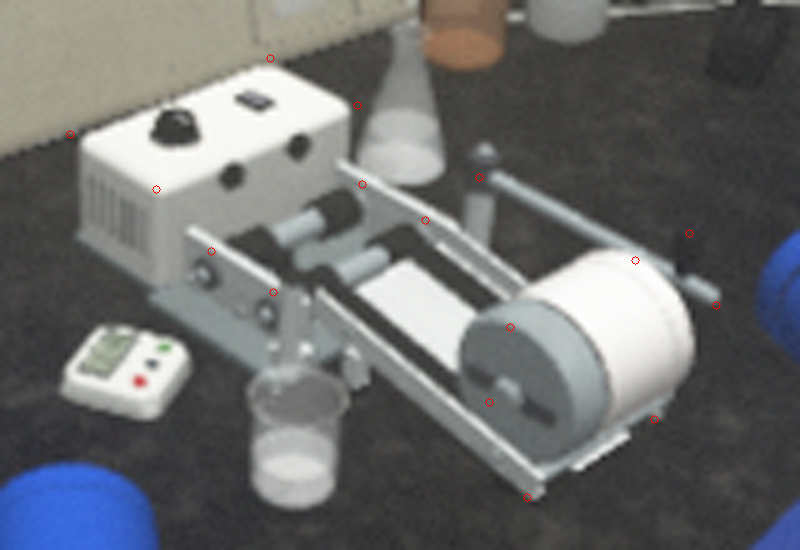

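```bash
python3 - <<'E'
import cv2
i=cv2.imread("pics/top0.png")
cv2.imwrite("pics/tz1.png",cv2.resize(i[160:285,310:400],None,fx=6,fy=4.8,interpolation=cv2.INTER_CUBIC))
i=cv2.imread("pics/scene0.png")
cv2.imwrite("pics/sz1.png",cv2.resize(i[160:235,335:435],None,fx=8,fy=8,interpolation=cv2.INTER_CUBIC))
E
```

```text
(no output)
```

View pics/tz1.png

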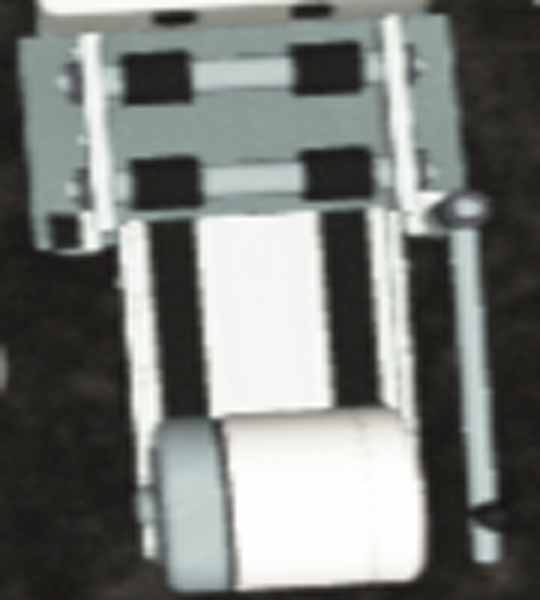

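View pics/sz1.png

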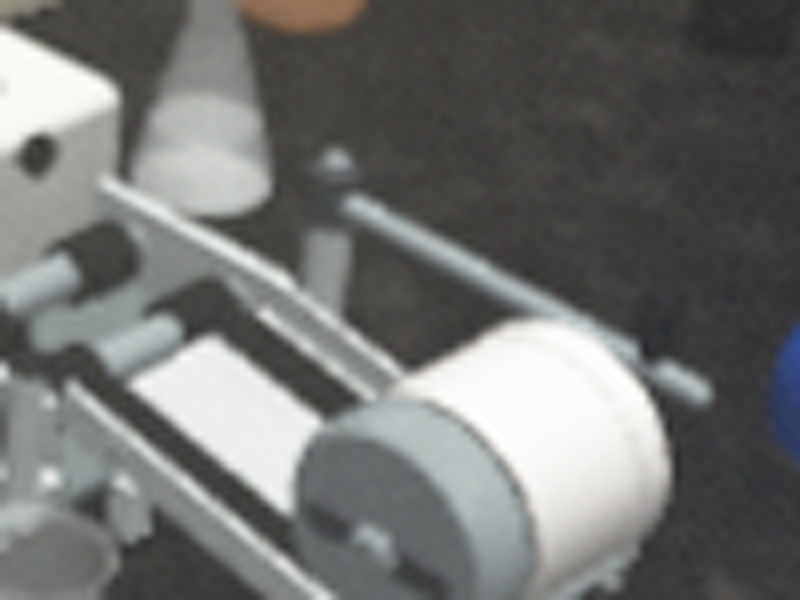

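```bash
python3 - <<'E'
from h import *
c=r.capture("top")
z=lambda u,v:((u+.5)/6+310-.5,(v+.5)/4.8+160-.5)
for n,a,b,h in(("front tyres",(132,180),(373,174),.047),("back tyres",(120,77),(360,70),.047),("front in",(200,180),(303,174),.047),("back in",(190,77),(292,70),.047),("cheeks back",(91,36),(390,18),.053),("cheeks front",(106,225),(408,206),.053),("strips top",(150,222),(372,210),.043),("strips low",(163,415),(384,405),.023),
  ("strips in top",(197,222),(320,210),.043),("strips in low",(210,415),(335,405),.023),("curb out top",(120,222),(405,222),.053),("jar ends widest z~.107",(160,500),(425,497),.1),("hinge/knob top",(465,210),(487,512),.105),("bar",(468,260),(486,550),.09)):
    A=m(ray(c,z(*a),h));B=m(ray(c,z(*b),h)); print(n,A[:2].round(4),B[:2].round(4),"mid",((A+B)/2)[:2].round(4))
E
```

```text
front tyres [-0.0257  0.0481] [-0.0271 -0.0521] mid [-0.0264 -0.002 ]
back tyres [0.0285 0.0505] [ 0.0276 -0.0498] mid [0.0281 0.0004]
front in [-0.027   0.0199] [-0.0258 -0.0231] mid [-0.0264 -0.0016]
back in [0.0272 0.0213] [ 0.0289 -0.0215] mid [ 0.028  -0.0001]
cheeks back [0.0498 0.0618] [ 0.0535 -0.0632] mid [ 0.0516 -0.0007]
cheeks front [-0.0491  0.0602] [-0.0449 -0.0649] mid [-0.047  -0.0024]
strips top [-0.0477  0.0416] [-0.0456 -0.0511] mid [-0.0466 -0.0048]
strips low [-0.148   0.0403] [-0.1469 -0.0527] mid [-0.1475 -0.0062]
strips in top [-0.0485  0.022 ] [-0.0446 -0.0295] mid [-0.0466 -0.0038]
strips in low [-0.1489  0.0206] [-0.146  -0.0321] mid [-0.1474 -0.0057]
curb out top [-0.0478  0.0543] [-0.0531 -0.0632] mid [-0.0505 -0.0045]
jar ends widest z~.107 [-0.1881  0.0463] [-0.1911 -0.0572] mid [-0.1896 -0.0054]
hinge/knob top [-0.0517 -0.0805] [-0.1991 -0.0802] mid [-0.1254 -0.0804]
bar [-0.0757 -0.0825] [-0.2185 -0.0809] mid [-0.1471 -0.0817]
```

```bash
sed -i 's/radians(3.1);O=.*/radians(4.0);O=np.array([.630,-.029,0])/' h.py; cat >> h.py <<'E'
def st():
    s=r.sense();R=np.array(s["ee_rot"])
    print("t",round(s["time_s"],2),"TCP w",np.round(s["tcp_pos"],4),"mill",m(s["tcp_pos"]).round(4),"toolx yaw in mill",round(np.degrees(np.arctan2(R[1,0],R[0,0])-YAW)%360,2),"tilt z",np.round(M.T@R[:,2],3),"F mill",(M.T@np.array(s["wrist_force"])).round(2),"w",round(s["gripper_width"],3), "j",np.round(s["joints"],0))
E
python3 - <<'E'
from h import *
st()
print(w((-.192,0,.0636)),w((-.263,0,.0636)))
E
python3 -m crank '[[0,[0,0,0],[0,0,0.124]],[0,[0,0,0],[0,0,0.124]],[0,[0,0,0],[0,0,0.124]],[0,[0,0,0],[0,0,0]],[0,[0,0,0],[0,0,0]]]'
python3 -c "from h import *;st()"
```

```text
t 0.3 TCP w [ 0.2212 -0.5844  0.2222] mill [-0.4466 -0.5255  0.2222] toolx yaw in mill 196.73 tilt z [-0.     0.001 -1.   ] F mill [ 0.4   0.18 -0.41] w 1.0 j [-54.  22.   0.  -0. -68. -15.]
[ 0.4384677  -0.04239324  0.0636    ] [ 0.36764065 -0.04734595  0.0636    ]
time_s: 0.8
tcp_pos: [0.2212, -0.5845, 0.2225]
ee_rot: [[-0.997, -0.072, -0.0], [-0.072, 0.997, 0.0], [0.0, 0.0, -1.0]]
wrist_force: [0.2, 0.4, -0.4]
gripper_width: 0.636
t 0.8 TCP w [ 0.2212 -0.5845  0.2225] mill [-0.4465 -0.5256  0.2225] toolx yaw in mill 180.11 tilt z [-0.  0. -1.] F mill [ 0.24  0.42 -0.41] w 0.636 j [-54.  22.   0.  -0. -68. -31.]
```

```bash
python3 -m crank '[[0,[-0.14,0.4,0],[0,0,0]],[0,[-0.14,0.4,0],[0,0,0]],[0,[-0.14,0.4,0],[0,0,0]],[0,[-0.14,0.4,0],[0,0,0]],[0,[-0.14,0.4,0],[0,0,0]],[0,[-0.14,0.4,0],[0,0,0]],[0,[-0.14,0.4,0],[0,0,0]]]'
python3 -m crank '[[0,[-0.14,0.4,0],[0,0,0]],[0,[-0.14,0.4,0],[0,0,0]],[0,[-0.14,0.4,0],[0,0,0]],[0,[-0.14,0.4,0],[0,0,0]],[0,[-0.14,0.4,0],[0,0,0]],[0,[-0.14,0.4,0],[0,0,0]],[0,[0,0,0],[0,0,0]],[0,[0,0,0],[0,0,0]]]'
python3 -c "
from h import *;st()
for n in('top','scene'):cv2.imwrite('pics/a_%s.png'%n,r.capture(n)['img'])"
```

```text
time_s: 1.5
tcp_pos: [0.2997, -0.2969, 0.2228]
ee_rot: [[-0.997, -0.071, 0.001], [-0.071, 0.997, -0.0], [-0.001, -0.0, -1.0]]
wrist_force: [1.2, -0.2, 0.6]
gripper_width: 0.501
time_s: 2.3
tcp_pos: [0.3667, -0.0522, 0.2227]
ee_rot: [[-0.997, -0.074, 0.0], [-0.074, 0.997, 0.0], [-0.0, 0.0, -1.0]]
wrist_force: [-0.0, 0.0, -0.6]
gripper_width: 0.5
t 2.3 TCP w [ 0.3667 -0.0522  0.2227] mill [-0.2643 -0.0048  0.2227] toolx yaw in mill 180.23 tilt z [ 0.  0. -1.] F mill [-0.04  0.04 -0.61] w 0.5 j [  17.   -4.  -32.   -0.  -62. -103.]
```

```bash
python3 -m crank '[[0,[0,0,0.4],[0,0,0]],[0,[0,0,0.4],[0,0,0]],[0,[0,0,0.3],[0,0,0]],[0,[0,0,0],[0,0,0]],[0,[0,0,0],[0,0,0]]]'
python3 -c "
from h import *;st()
c=r.capture('top')['img'];cv2.imwrite('pics/b_t.png',cv2.resize(c[150:340,270:430],None,fx=3.2,fy=3.2));c=r.capture('scene')['img'];cv2.imwrite('pics/b_s.png',cv2.resize(c[130:280,280:480],None,fx=4,fy=4))"
```

```text
time_s: 2.9
tcp_pos: [0.3669, -0.0541, 0.1131]
ee_rot: [[-0.998, -0.068, -0.0], [-0.068, 0.998, -0.001], [0.0, -0.001, -1.0]]
wrist_force: [0.9, -0.4, 0.2]
gripper_width: 0.501
t 2.9 TCP w [ 0.3669 -0.0541  0.1131] mill [-0.2642 -0.0066  0.1131] toolx yaw in mill 179.91 tilt z [-0.    -0.001 -1.   ] F mill [ 0.9  -0.49  0.18] w 0.501 j [  17.    4.  -42.    0.  -44. -103.]
```

View pics/b_t.png

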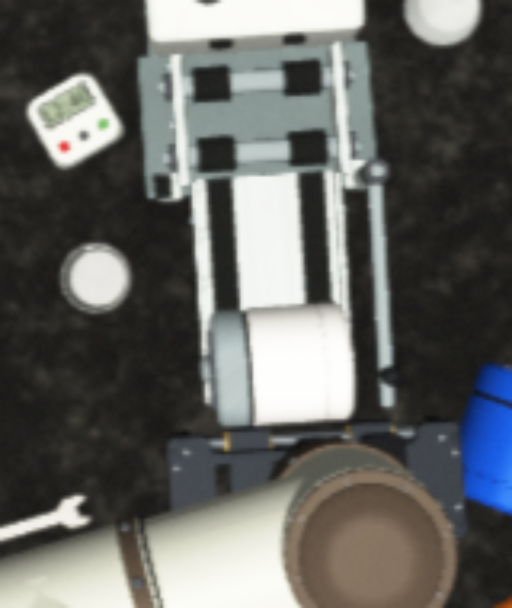

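View pics/b_s.png

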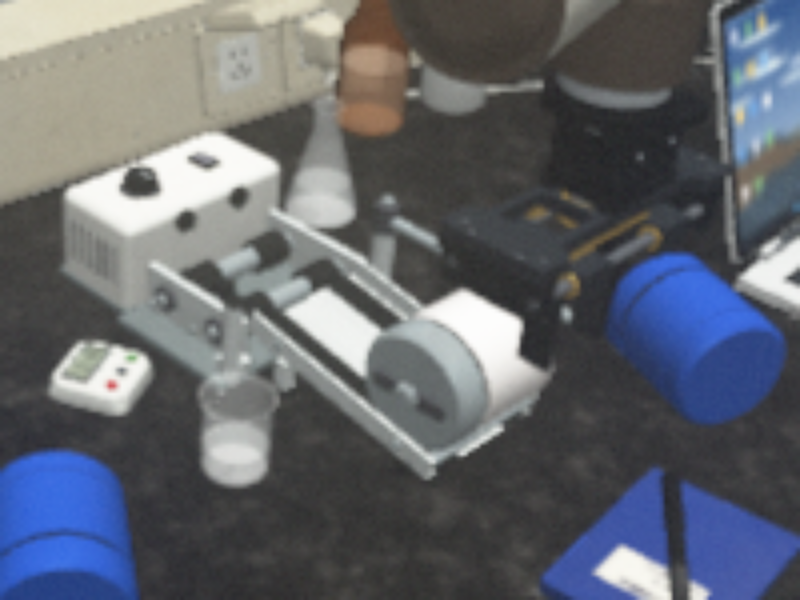

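```bash
python3 -m crank '[[0,[0,0.03,0.2],[0,0,0]],[0,[0,0,0.2],[0,0,0]],[0,[0,0,0.14],[0,0,0]],[0,[0,0,0],[0,0,0]],[0,[0,0,0],[0,0,0]]]'
python3 -c "
from h import *;st()"
python3 -m crank '[[0,[-0.05,0,0],[0,0,0]],[0,[-0.05,0,0],[0,0,0]],[0,[-0.02,0,0],[0,0,0]],[0,[0,0,0],[0,0,0]]]'
python3 -c "
from h import *;st()
c=r.capture('scene')['img'];cv2.imwrite('pics/c_s.png',cv2.resize(c[130:280,280:480],None,fx=4,fy=4))"
```

```text
time_s: 3.5
tcp_pos: [0.3676, -0.0499, 0.0598]
ee_rot: [[-0.998, -0.07, 0.003], [-0.07, 0.998, 0.0], [-0.003, 0.0, -1.0]]
wrist_force: [0.1, 0.4, 0.3]
gripper_width: 0.5
t 3.5 TCP w [ 0.3676 -0.0499  0.0598] mill [-0.2632 -0.0026  0.0598] toolx yaw in mill 180.01 tilt z [ 0.003  0.    -1.   ] F mill [0.15 0.36 0.28] w 0.5 j [  18.   10.  -46.    0.  -34. -104.]
time_s: 3.9
tcp_pos: [0.3792, -0.0491, 0.0589]
ee_rot: [[-0.998, -0.07, 0.001], [-0.07, 0.998, 0.0], [-0.001, 0.0, -1.0]]
wrist_force: [0.1, 0.2, 0.1]
gripper_width: 0.502
t 3.9 TCP w [ 0.3792 -0.0491  0.0589] mill [-0.2516 -0.0026  0.0589] toolx yaw in mill 179.99 tilt z [ 0.001  0.    -1.   ] F mill [0.11 0.22 0.07] w 0.502 j [  17.   11.  -45.    0.  -34. -103.]
```

View pics/c_s.png

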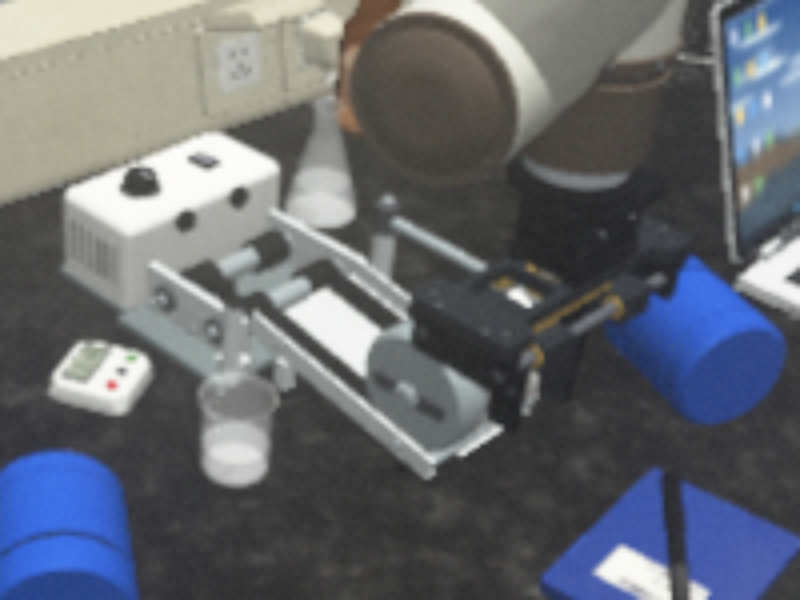

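```bash
python3 -m crank '[[0,[-0.02,0,0],[0,0,0]],[0,[-0.02,0,0],[0,0,0]],[0,[-0.02,0,0],[0,0,0]]]'
python3 -m crank '[[0,[-0.02,0,-0.004],[0,0,0]],[0,[-0.02,0,-0.004],[0,0,0]],[0,[-0.02,0,-0.004],[0,0,0]],[0,[-0.02,0,-0.004],[0,0,0]],[0,[-0.02,0,-0.004],[0,0,0]],[0,[-0.02,0,-0.004],[0,0,0]]]'
python3 -c "
from h import *;st()
c=r.capture('top')['img'];cv2.imwrite('pics/d_t.png',cv2.resize(c[150:340,270:430],None,fx=3.2,fy=3.2))"
```

```text
time_s: 4.25
tcp_pos: [0.3826, -0.0493, 0.0581]
ee_rot: [[-0.998, -0.069, -0.004], [-0.069, 0.998, -0.001], [0.004, -0.001, -1.0]]
wrist_force: [-4.1, -0.1, 2.6]
gripper_width: 0.502
time_s: 4.85
tcp_pos: [0.3964, -0.048, 0.061]
ee_rot: [[-0.998, -0.07, -0.0], [-0.07, 0.998, -0.0], [0.0, -0.0, -1.0]]
wrist_force: [-3.4, -0.1, 2.2]
gripper_width: 0.498
t 4.85 TCP w [ 0.3964 -0.048   0.061 ] mill [-0.2343 -0.0027  0.061 ] toolx yaw in mill 179.99 tilt z [-0. -0. -1.] F mill [-3.43  0.11  2.2 ] w 0.498 j [  17.   13.  -42.   -0.  -35. -103.]
```

View pics/d_t.png

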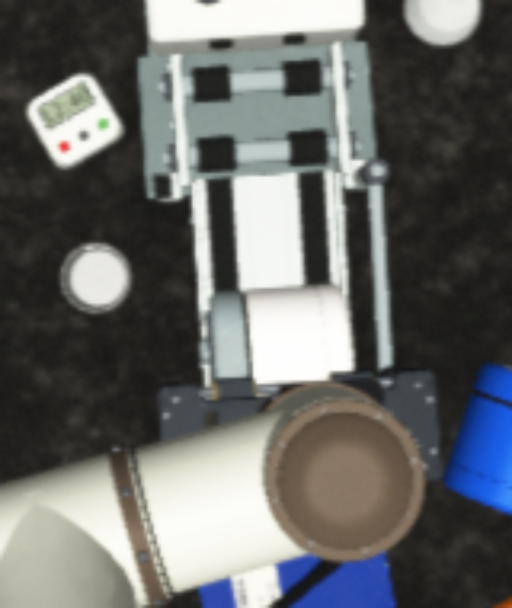

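```bash
python3 -m crank '[[0,[-0.03,0,-0.005],[0,0,0]],[0,[-0.03,0,-0.005],[0,0,0]],[0,[-0.03,0,-0.005],[0,0,0]],[0,[-0.03,0,-0.005],[0,0,0]],[0,[-0.03,0,-0.005],[0,0,0]],[0,[-0.03,0,-0.005],[0,0,0]],[0,[-0.03,0,-0.005],[0,0,0]],[0,[-0.03,0,-0.005],[0,0,0]]]'
python3 -m crank '[[0,[-0.03,0,-0.005],[0,0,0]],[0,[-0.03,0,-0.005],[0,0,0]],[0,[-0.03,0,-0.005],[0,0,0]],[0,[-0.03,0,-0.005],[0,0,0]],[0,[-0.03,0,-0.005],[0,0,0]],[0,[-0.03,0,-0.005],[0,0,0]],[0,[-0.03,0,-0.005],[0,0,0]],[0,[-0.03,0,-0.005],[0,0,0]]]'
python3 -c "
from h import *;st()
c=r.capture('top')['img'];cv2.imwrite('pics/e_t.png',cv2.resize(c[150:340,270:430],None,fx=3.2,fy=3.2))
c=r.capture('scene')['img'];cv2.imwrite('pics/e_s.png',cv2.resize(c[130:280,280:480],None,fx=4,fy=4))"
```

```text
time_s: 5.7
tcp_pos: [0.4205, -0.0463, 0.065]
ee_rot: [[-0.998, -0.07, 0.0], [-0.07, 0.998, 0.0], [-0.0, 0.0, -1.0]]
wrist_force: [-4.3, 0.5, 2.0]
gripper_width: 0.501
time_s: 6.5
tcp_pos: [0.4445, -0.0447, 0.069]
ee_rot: [[-0.998, -0.07, -0.0], [-0.07, 0.998, -0.0], [0.0, -0.0, -1.0]]
wrist_force: [-4.2, -0.8, 2.4]
gripper_width: 0.499
t 6.5 TCP w [ 0.4445 -0.0447  0.069 ] mill [-0.1862 -0.0027  0.069 ] toolx yaw in mill 179.99 tilt z [-0. -0. -1.] F mill [-4.25 -0.47  2.42] w 0.499 j [  15.   16.  -36.    0.  -39. -101.]
```

View pics/e_t.png

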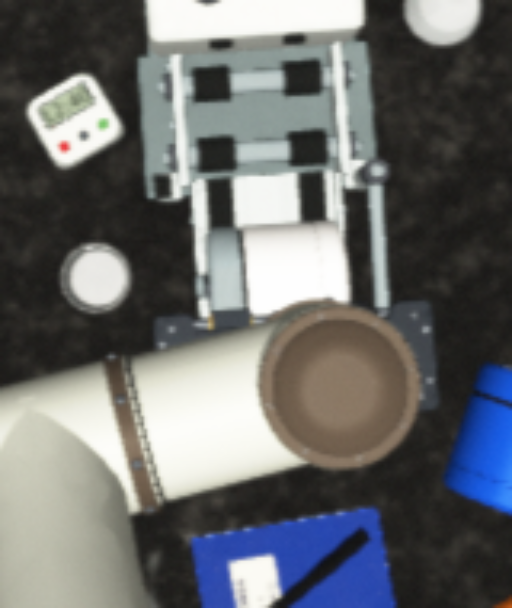

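View pics/e_s.png

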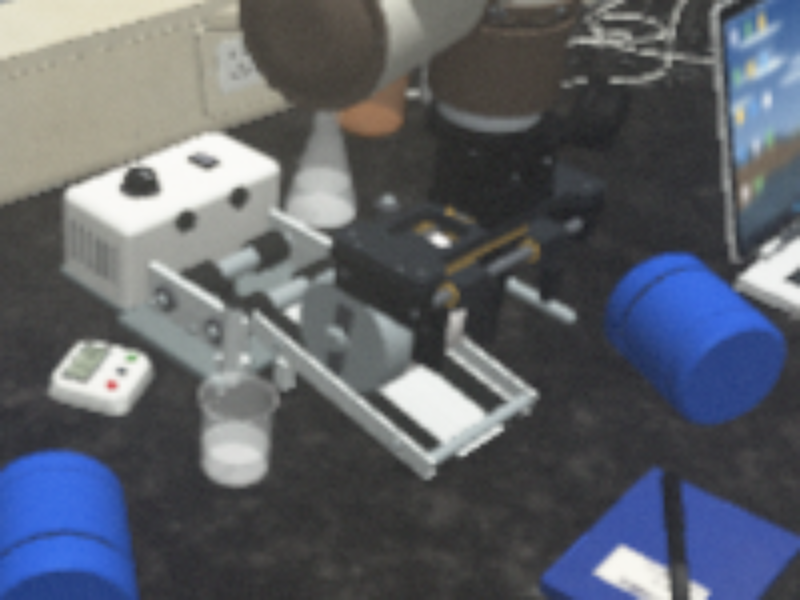

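```bash
python3 -m crank '[[0,[-0.03,0,-0.005],[0,0,0]],[0,[-0.03,0,-0.005],[0,0,0]],[0,[-0.03,0,-0.005],[0,0,0]],[0,[-0.03,0,-0.005],[0,0,0]],[0,[-0.03,0,-0.005],[0,0,0]],[0,[-0.03,0,-0.005],[0,0,0]],[0,[-0.03,0,-0.005],[0,0,0]],[0,[-0.03,0,-0.005],[0,0,0]]]'
python3 -m crank '[[0,[-0.03,0,-0.005],[0,0,0]],[0,[-0.03,0,-0.005],[0,0,0]],[0,[-0.03,0,-0.005],[0,0,0]],[0,[-0.03,0,-0.005],[0,0,0]],[0,[-0.03,0,-0.005],[0,0,0]],[0,[-0.03,0,-0.005],[0,0,0]],[0,[-0.03,0,-0.005],[0,0,0]],[0,[-0.03,0,-0.005],[0,0,0]]]'
python3 -m crank '[[0,[-0.03,0,-0.005],[0,0,0]],[0,[-0.03,0,-0.005],[0,0,0]],[0,[-0.03,0,-0.005],[0,0,0]],[0,[-0.03,0,-0.005],[0,0,0]],[0,[-0.03,0,-0.005],[0,0,0]],[0,[-0.03,0,-0.005],[0,0,0]]]'
python3 -c "
from h import *;st()
c=r.capture('top')['img'];cv2.imwrite('pics/f_t.png',cv2.resize(c[130:320,270:430],None,fx=3.2,fy=3.2))
c=r.capture('scene')['img'];cv2.imwrite('pics/f_s.png',cv2.resize(c[130:280,280:480],None,fx=4,fy=4))"
```

```text
time_s: 7.4
tcp_pos: [0.4684, -0.043, 0.073]
ee_rot: [[-0.998, -0.07, 0.0], [-0.07, 0.998, 0.0], [-0.0, 0.0, -1.0]]
wrist_force: [-3.6, -0.1, 2.5]
gripper_width: 0.498
time_s: 8.2
tcp_pos: [0.4923, -0.0413, 0.077]
ee_rot: [[-0.998, -0.07, -0.0], [-0.07, 0.998, -0.0], [0.0, -0.0, -1.0]]
wrist_force: [-4.3, -0.4, 1.7]
gripper_width: 0.5
time_s: 8.8
tcp_pos: [0.5103, -0.0401, 0.08]
ee_rot: [[-0.998, -0.07, 0.0], [-0.07, 0.998, -0.0], [-0.0, -0.0, -1.0]]
wrist_force: [-4.0, 0.3, 2.4]
gripper_width: 0.498
t 8.8 TCP w [ 0.5103 -0.0401  0.08  ] mill [-0.1202 -0.0027  0.08  ] toolx yaw in mill 179.99 tilt z [ 0. -0. -1.] F mill [-3.98  0.57  2.39] w 0.498 j [  14.   20.  -26.    0.  -44. -100.]
```

View pics/f_t.png

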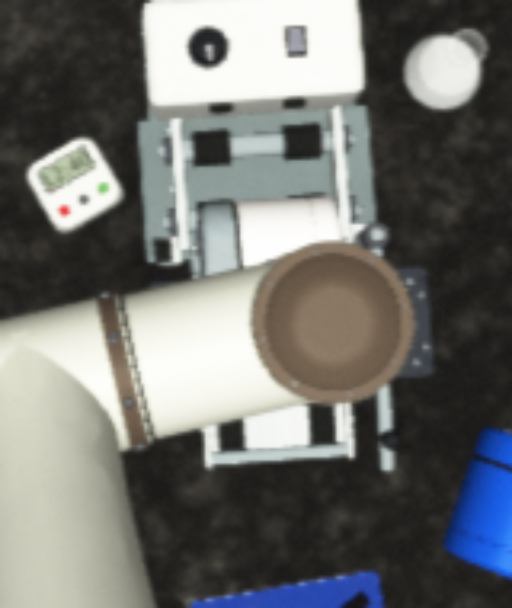

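View pics/f_s.png

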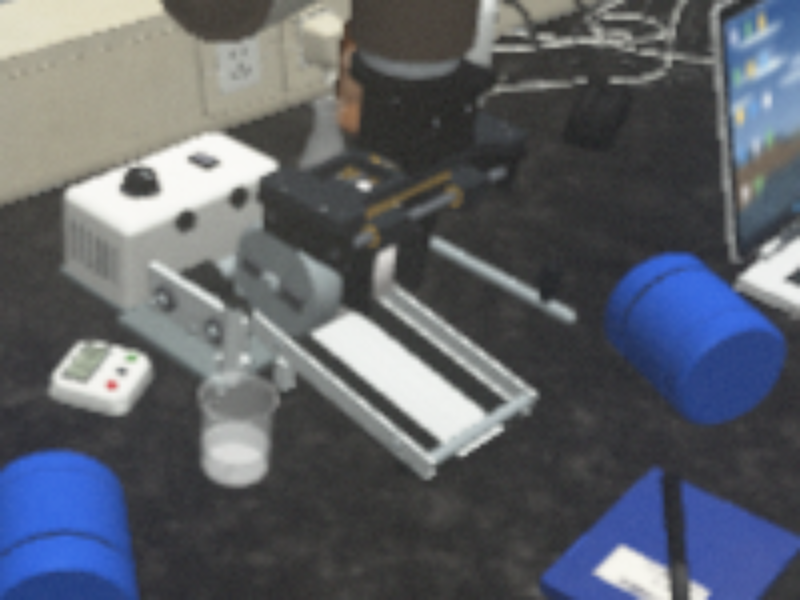

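```bash
python3 -m crank '[[0,[-0.03,0,-0.005],[0,0,0]],[0,[-0.03,0,-0.005],[0,0,0]],[0,[-0.03,0,-0.005],[0,0,0]],[0,[-0.03,0,-0.005],[0,0,0]],[0,[-0.03,0,-0.005],[0,0,0]],[0,[-0.03,0,-0.005],[0,0,0]],[0,[-0.03,0,-0.005],[0,0,0]]]'
python3 -m crank '[[0,[-0.02,0,-0.005],[0,0,0]],[0,[-0.02,0,-0.005],[0,0,0]],[0,[-0.02,0,-0.004],[0,0,0]],[0,[-0.02,0,-0.003],[0,0,0]],[0,[-0.02,0,-0.002],[0,0,0]]]'
python3 -c "
from h import *;st()"
```

```text
time_s: 9.6
tcp_pos: [0.5306, -0.0386, 0.0831]
ee_rot: [[-0.998, -0.069, -0.002], [-0.069, 0.998, 0.0], [0.002, 0.0, -1.0]]
wrist_force: [-3.7, 0.9, -0.1]
gripper_width: 0.503
time_s: 10.1
tcp_pos: [0.5417, -0.0379, 0.0856]
ee_rot: [[-0.998, -0.07, 0.001], [-0.07, 0.998, 0.0], [-0.001, -0.0, -1.0]]
wrist_force: [-1.0, 0.4, 0.7]
gripper_width: 0.502
t 10.1 TCP w [ 0.5417 -0.0379  0.0856] mill [-0.0887 -0.0027  0.0856] toolx yaw in mill 179.99 tilt z [ 0.001 -0.    -1.   ] F mill [-1.    0.45  0.71] w 0.502 j [ 13.  22. -21.   0. -46. -99.]
```

```bash
python3 -m crank '[[0,[-0.02,0,-0.002],[0,0,0]],[0,[-0.02,0,0],[0,0,0]]]'
python3 -m crank '[[0,[-0.02,0,0],[0,0,0]],[0,[-0.02,0,0],[0,0,0]]]'
python3 -c "
from h import *;st()
c=r.capture('top')['img'];cv2.imwrite('pics/g_t.png',cv2.resize(c[130:320,270:430],None,fx=3.2,fy=3.2))
c=r.capture('scene')['img'];cv2.imwrite('pics/g_s.png',cv2.resize(c[130:280,280:480],None,fx=4,fy=4))"
```

```text
time_s: 10.3
tcp_pos: [0.5458, -0.0377, 0.0858]
ee_rot: [[-0.998, -0.07, 0.001], [-0.07, 0.998, 0.0], [-0.001, -0.0, -1.0]]
wrist_force: [-0.2, 0.1, -0.4]
gripper_width: 0.498
time_s: 10.5
tcp_pos: [0.5497, -0.0373, 0.0857]
ee_rot: [[-0.998, -0.07, 0.001], [-0.07, 0.998, 0.0], [-0.001, 0.0, -1.0]]
wrist_force: [-0.3, 0.2, -0.1]
gripper_width: 0.497
t 10.5 TCP w [ 0.5497 -0.0373  0.0857] mill [-0.0807 -0.0027  0.0857] toolx yaw in mill 179.99 tilt z [ 0.001  0.    -1.   ] F mill [-0.23  0.24 -0.13] w 0.497 j [ 13.  23. -20.   0. -47. -99.]
```

View pics/g_t.png

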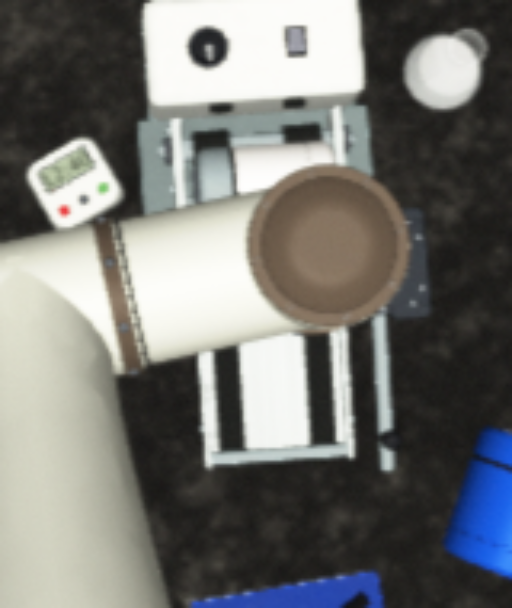

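View pics/g_s.png

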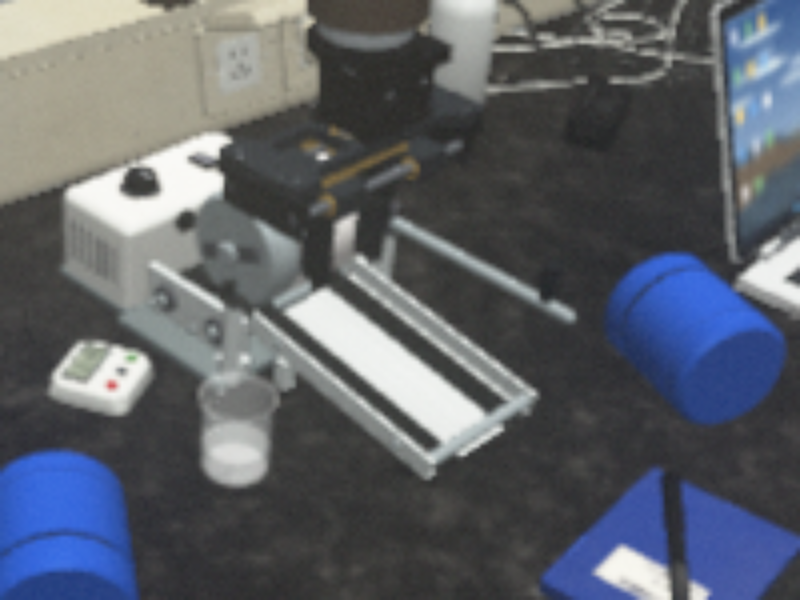

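```bash
python3 -m crank '[[0,[0.1,0,0],[0,0,0]],[0,[0.3,0,0],[0,0,0]],[0,[0.4,0,-0.1],[0,0,0]],[0,[0.4,0,-0.3],[0,0,0]],[0.9,[0.4,0,-0.4],[0,0,0]],[1,[0.1,0,-0.2],[0,0,0]],[1,[0,0,0],[0,0,0]],[1,[0,0,0],[0,0,0]]]'
python3 -c "
from h import *;st()
c=r.capture('top')['img'];cv2.imwrite('pics/h_t.png',cv2.resize(c[130:320,270:430],None,fx=3.2,fy=3.2))
c=r.capture('scene')['img'];cv2.imwrite('pics/h_s.png',cv2.resize(c[130:280,280:480],None,fx=4,fy=4))"
```

```text
time_s: 11.4
tcp_pos: [0.3836, -0.0488, 0.1811]
ee_rot: [[-0.998, -0.07, 0.002], [-0.07, 0.998, 0.001], [-0.002, 0.001, -1.0]]
wrist_force: [0.2, 0.4, -0.7]
gripper_width: 0.224
t 11.4 TCP w [ 0.3836 -0.0488  0.1811] mill [-0.2472 -0.0026  0.1811] toolx yaw in mill 179.99 tilt z [ 0.002  0.001 -1.   ] F mill [ 0.21  0.34 -0.67] w 0.224 j [  17.    0.  -34.   -0.  -56. -103.]
```

View pics/h_t.png

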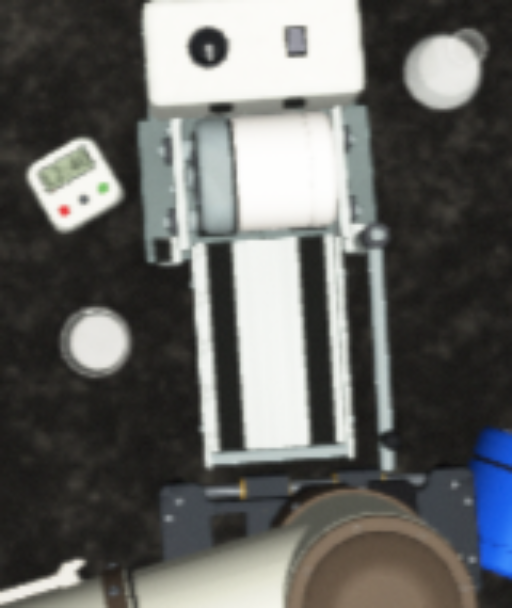

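View pics/h_s.png

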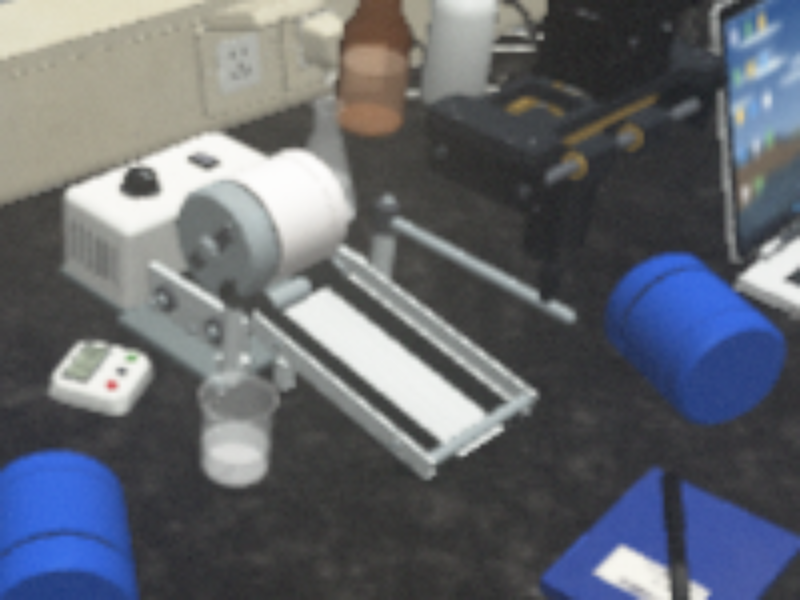

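```bash
python3 - <<'E'
from h import *
c=r.capture("top")
z=lambda u,v:((u+.5)/3.2+270-.5,(v+.5)/3.2+130-.5)
for a,h in(((194,175),.1),((338,165),.1),((215,117),.11),((215,233),.085),((285,229),.085),((300,112),.11)): print(a,m(ray(c,z(*a),h)).round(4))
for a,h in(((374,236),.1),((389,439),.119),((387,466),.085),((375,270),.09),((384,410),.09)):print(a,m(ray(c,z(*a),h)).round(4))
E
```

```text
(194, 175) [0.0001 0.0524 0.1   ]
(338, 165) [ 0.001  -0.0553  0.1   ]
(215, 117) [0.0413 0.0344 0.11  ]
(215, 233) [-0.043  0.039  0.085]
(285, 229) [-0.0432 -0.0139  0.085 ]
(300, 112) [ 0.0411 -0.0288  0.11  ]
(374, 236) [-0.0536 -0.0781  0.1   ]
(389, 439) [-0.2017 -0.0749  0.119 ]
(387, 466) [-0.2236 -0.077   0.085 ]
(375, 270) [-0.0784 -0.0784  0.09  ]
(384, 410) [-0.1822 -0.0772  0.09  ]
```

```bash
python3 -m crank '[[1,[0,-0.4,0],[0,0,0]],[1,[-0.23,-0.4,0],[0,0,0]],[1,[-0.25,-0.3,0],[0,0,0]],[1,[-0.25,-0.17,0],[0,0,0]],[1,[0,0,0.3],[0,0,0]],[1,[0,0,0.1],[0,0,0]],[1,[0,0,0],[0,0,0]]]'
python3 - <<'E'
from h import *
st()
c=r.capture('scene')['img'];cv2.imwrite('pics/i_s.png',cv2.resize(c[130:280,280:480],None,fx=4,fy=4))
p=None
for d in list(range(90,0,-10))+[5,0,-2]:
    t=np.radians(d);H=np.array([-.0538,-.0787]);q=H+.115*np.array([-np.sin(t),np.cos(t)])+(.005+.0095*abs(np.cos(t))+.015*abs(np.sin(t)))*np.array([-np.cos(t),-np.sin(t)])
    print(d,q.round(4), "" if p is None else "tool rows half",np.round([-(q-p)[0]*5,(q-p)[1]*5],3));p=q
E
```

```text
time_s: 12.25
tcp_pos: [0.4637, -0.1704, 0.138]
ee_rot: [[-0.998, -0.069, -0.007], [-0.069, 0.998, 0.0], [0.007, 0.001, -1.0]]
wrist_force: [-0.9, 0.6, -0.2]
gripper_width: 0.007
t 12.25 TCP w [ 0.4637 -0.1704  0.138 ] mill [-0.1758 -0.1295  0.138 ] toolx yaw in mill 179.97 tilt z [-0.007  0.001 -1.   ] F mill [-0.81  0.69 -0.16] w 0.007 j [ -1.  14. -24.  -0. -52. -85.]Traceback (most recent call last):
  File "<stdin>", line 7, in <module>
TypeError: unsupported operand type(s) for -: 'float' and 'NoneType'
```

View pics/i_s.png

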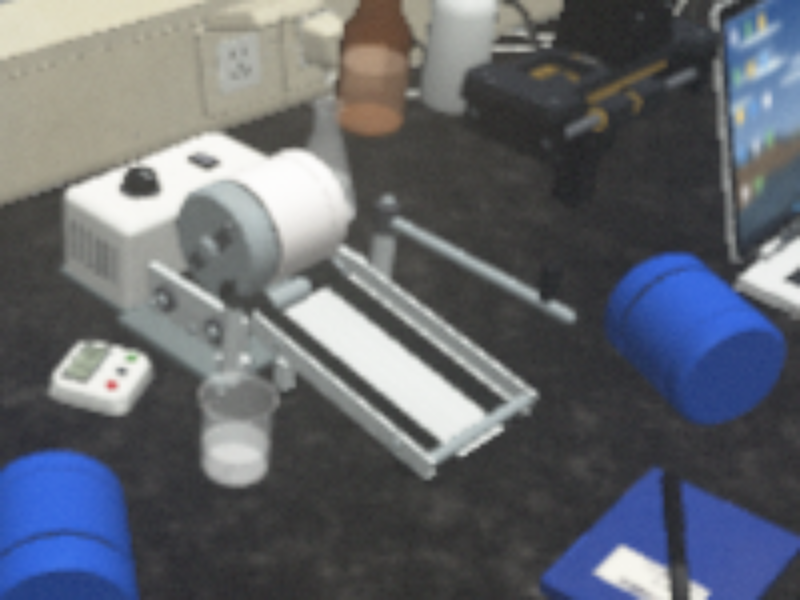

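```bash
python3 -m crank '[[1,[0,0,0.3],[0,0,0]],[1,[0,0,0.3],[0,0,0]],[1,[0,0,0.04],[0,0,0]],[1,[0,0,0],[0,0,0]],[1,[0,0,0],[0,0,0]]]'
python3 - <<'E'
from h import *
st()
p=np.array([np.nan,np.nan])
for d in list(range(90,0,-10))+[5,0,-2]:
    t=np.radians(d);H=np.array([-.0538,-.0787]);q=H+.115*np.array([-np.sin(t),np.cos(t)])+(.005+.0095*abs(np.cos(t))+.015*abs(np.sin(t)))*np.array([-np.cos(t),-np.sin(t)])
    e=(q-p)*5
    print(d,q.round(4),"tool rows half",np.round([-e[0],e[1]],3));p=q
E
```

```text
time_s: 12.8
tcp_pos: [0.4671, -0.1705, 0.0787]
ee_rot: [[-0.997, -0.071, 0.003], [-0.071, 0.998, -0.001], [-0.003, -0.001, -1.0]]
wrist_force: [0.3, 1.1, -0.3]
gripper_width: 0.007
t 12.8 TCP w [ 0.4671 -0.1705  0.0787] mill [-0.1724 -0.1298  0.0787] toolx yaw in mill 180.05 tilt z [ 0.003 -0.001 -1.   ] F mill [ 0.33  1.13 -0.32] w 0.007 j [ -1.  19. -28.   0. -43. -85.]
90 [-0.1688 -0.0987] tool rows half [nan nan]
80 [-0.1708 -0.0798] tool rows half [0.01  0.094]
70 [-0.1695 -0.0604] tool rows half [-0.006  0.097]
60 [-0.1648 -0.0409] tool rows half [-0.024  0.097]
50 [-0.1564 -0.0221] tool rows half [-0.042  0.094]
40 [-0.1445 -0.0047] tool rows half [-0.06   0.087]
30 [-0.1293  0.0105] tool rows half [-0.076  0.076]
20 [-0.111   0.0228] tool rows half [-0.091  0.062]
10 [-0.0905  0.0316] tool rows half [-0.103  0.044]
5 [-0.0795  0.0345] tool rows half [-0.055  0.014]
0 [-0.0683  0.0363] tool rows half [-0.056  0.009]
-2 [-0.0648  0.0368] tool rows half [-0.018  0.002]
```

```bash
python3 -m crank '[[1,[-0.01,0.1,0.03],[0,0,0]],[1,[-0.01,0.1,0.01],[0,0,0]],[1,[0,0.1,0],[0,0,0]],[1,[0.01,0.09,0],[0,0,0]],[1,[0.01,0.09,0],[0,0,0]],[1,[0,0,0],[0,0,0]]]'
python3 - <<'E'
from h import *
st()
c=r.capture('scene')['img'];cv2.imwrite('pics/j_s.png',cv2.resize(c[130:280,280:480],None,fx=4,fy=4))
E
```

```text
time_s: 13.4
tcp_pos: [0.4621, -0.1215, 0.073]
ee_rot: [[-0.997, -0.071, -0.0], [-0.071, 0.997, 0.0], [0.0, 0.0, -1.0]]
wrist_force: [0.4, 0.6, 0.2]
gripper_width: 0.004
t 13.4 TCP w [ 0.4621 -0.1215  0.073 ] mill [-0.174  -0.0805  0.073 ] toolx yaw in mill 180.09 tilt z [-0.  0. -1.] F mill [0.44 0.55 0.17] w 0.004 j [  5.  18. -31.  -0. -41. -91.]
```

View pics/j_s.png

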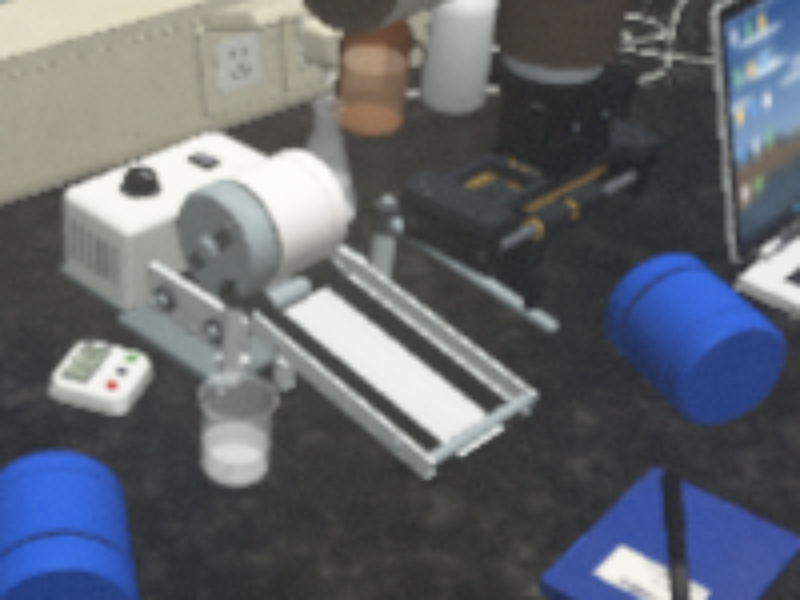

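```bash
python3 -m crank '[[1,[-0.01,0.1,0],[0,0,0]],[1,[-0.01,0.1,0],[0,0,0]],[1,[-0.03,0.1,0],[0,0,0]],[1,[-0.03,0.1,0],[0,0,0]],[1,[-0.05,0.09,0],[0,0,0]],[1,[-0.05,0.09,0],[0,0,0]],[1,[-0.06,0.09,0],[0,0,0]],[1,[-0.06,0.09,0],[0,0,0]]]'
python3 - <<'E'
from h import *
st()
c=r.capture('scene')['img'];cv2.imwrite('pics/k_s.png',cv2.resize(c[130:280,280:480],None,fx=4,fy=4))
E
```

```text
time_s: 14.25
tcp_pos: [0.4874, -0.0439, 0.0729]
ee_rot: [[-0.998, -0.07, -0.0], [-0.07, 0.998, -0.0], [0.0, -0.0, -1.0]]
wrist_force: [0.1, -1.4, 0.8]
gripper_width: 0.003
t 14.25 TCP w [ 0.4874 -0.0439  0.0729] mill [-0.1433 -0.0049  0.0729] toolx yaw in mill 180.0 tilt z [-0. -0. -1.] F mill [-0.04 -1.41  0.82] w 0.003 j [  14.   19.  -30.    0.  -42. -100.]
```

View pics/k_s.png

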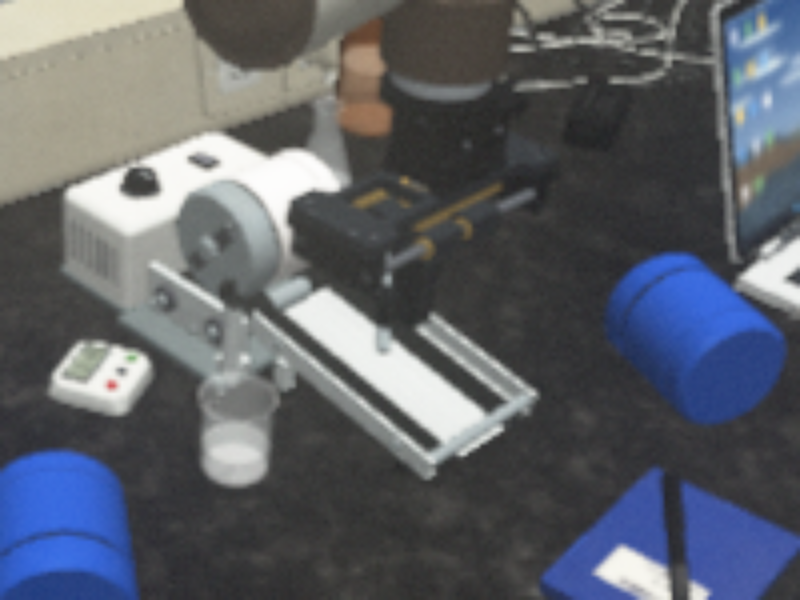

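```bash
python3 -m crank '[[1,[-0.08,0.08,0],[0,0,0]],[1,[-0.08,0.08,0],[0,0,0]],[1,[-0.09,0.06,0],[0,0,0]],[1,[-0.09,0.06,0],[0,0,0]],[1,[-0.1,0.04,0],[0,0,0]],[1,[-0.1,0.04,0],[0,0,0]],[1,[0,0,0],[0,0,0]]]'
python3 - <<'E'
from h import *
st()
c=r.capture('scene')['img'];cv2.imwrite('pics/l_s.png',cv2.resize(c[130:280,280:480],None,fx=4,fy=4))
E
```

```text
time_s: 15.0
tcp_pos: [0.5402, -0.0044, 0.0729]
ee_rot: [[-0.998, -0.07, 0.002], [-0.07, 0.998, 0.0], [-0.002, 0.0, -1.0]]
wrist_force: [0.8, 1.1, 0.3]
gripper_width: 0.004
t 15.0 TCP w [ 0.5402 -0.0044  0.0729] mill [-0.0879  0.0309  0.0729] toolx yaw in mill 180.02 tilt z [ 0.002  0.    -1.   ] F mill [0.88 1.02 0.26] w 0.004 j [  17.   23.  -23.    0.  -44. -103.]
```

View pics/l_s.png

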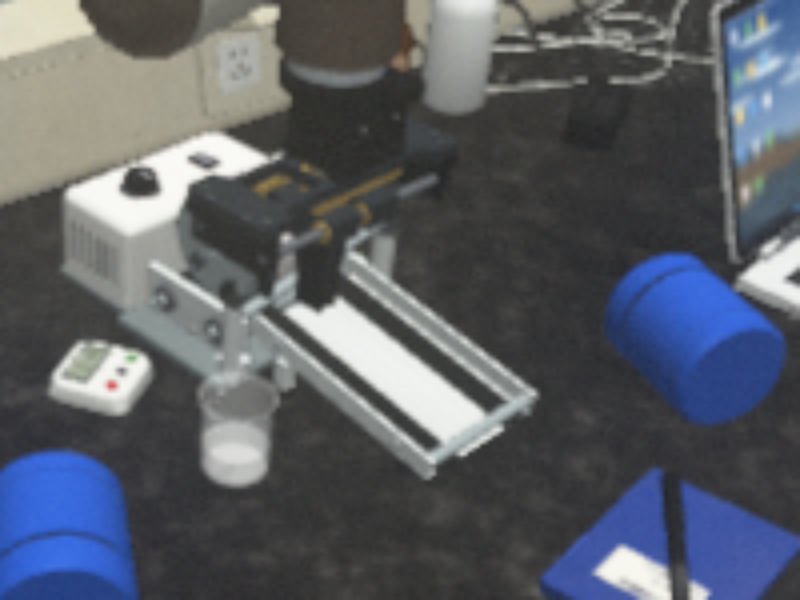

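```bash
python3 -m crank '[[1,[-0.05,0.02,0],[0,0,0]],[1,[-0.05,0.01,0],[0,0,0]],[1,[-0.05,0,0],[0,0,0]],[1,[-0.03,0,0],[0,0,0]],[1,[0,0,0],[0,0,0]]]'
python3 -c "from h import *;st()"
```

```text
time_s: 15.55
tcp_pos: [0.5567, -0.0008, 0.0729]
ee_rot: [[-0.998, -0.069, 0.001], [-0.069, 0.998, 0.0], [-0.001, 0.0, -1.0]]
wrist_force: [0.9, 0.4, 0.3]
gripper_width: 0.001
t 15.55 TCP w [ 0.5567 -0.0008  0.0729] mill [-0.0712  0.0332  0.0729] toolx yaw in mill 179.98 tilt z [ 0.001  0.    -1.   ] F mill [0.9  0.35 0.29] w 0.001 j [  17.   24.  -20.    0.  -45. -103.]
```

```bash
python3 -m crank '[[1,[-0.03,0,0],[0,0,0]],[1,[0,0,0],[0,0,0]]]'
python3 -c "from h import *;st()"
python3 -m crank '[[1,[-0.02,0,0],[0,0,0]],[1,[0,0,0],[0,0,0]]]'
python3 -c "from h import *;st()
c=r.capture('scene')['img'];cv2.imwrite('pics/n_s.png',cv2.resize(c[130:280,280:480],None,fx=4,fy=4))"
```

```text
time_s: 15.75
tcp_pos: [0.5573, -0.001, 0.0726]
ee_rot: [[-0.998, -0.069, -0.004], [-0.069, 0.998, -0.001], [0.004, -0.0, -1.0]]
wrist_force: [-4.0, -0.1, 1.8]
gripper_width: 0.007
t 15.75 TCP w [ 0.5573 -0.001   0.0726] mill [-0.0706  0.033   0.0726] toolx yaw in mill 179.96 tilt z [-0.004 -0.    -1.   ] F mill [-4.04  0.15  1.84] w 0.007 j [  17.   25.  -20.   -0.  -46. -103.]
time_s: 15.95
tcp_pos: [0.5575, -0.001, 0.0724]
ee_rot: [[-0.998, -0.069, -0.008], [-0.069, 0.998, -0.001], [0.008, -0.001, -1.0]]
wrist_force: [-8.8, 0.2, 6.0]
gripper_width: 0.007
t 15.95 TCP w [ 0.5575 -0.001   0.0724] mill [-0.0704  0.033   0.0724] toolx yaw in mill 179.94 tilt z [-0.008 -0.001 -1.   ] F mill [-8.75  0.83  6.03] w 0.007 j [  17.   25.  -20.   -0.  -46. -103.]
```

View pics/n_s.png

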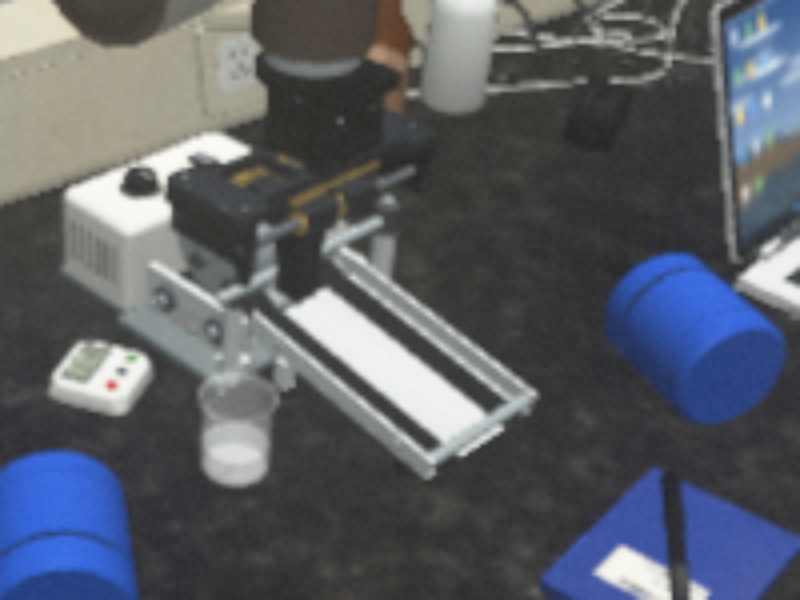

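```bash
python3 -m crank '[[1,[0.05,0,0],[0,0,0]],[1,[0.3,0,0],[0,0,0]],[1,[0.4,0,0],[0,0,0]],[1,[0.4,0,-0.2],[0,0,0]],[1,[0.3,0,-0.4],[0,0,0]],[1,[0.1,0,-0.4],[0,0,0]],[1,[0,0,0],[0,0,0]]]'
python3 -c "
from h import *;st()
c=r.capture('top');cv2.imwrite('pics/o_t.png',cv2.resize(c['img'][140:235,300:400],None,fx=6,fy=6,interpolation=cv2.INTER_CUBIC))
c=r.capture('scene')['img'];cv2.imwrite('pics/o_s.png',cv2.resize(c[130:280,280:480],None,fx=4,fy=4))"
```

```text
time_s: 16.7
tcp_pos: [0.4095, -0.0104, 0.1786]
ee_rot: [[-0.997, -0.072, 0.015], [-0.071, 0.997, 0.004], [-0.015, 0.003, -1.0]]
wrist_force: [1.4, -0.2, 0.6]
gripper_width: 0.004
t 16.7 TCP w [ 0.4095 -0.0104  0.1786] mill [-0.2187  0.0339  0.1786] toolx yaw in mill 180.1 tilt z [ 0.015  0.003 -1.   ] F mill [ 1.36 -0.26  0.58] w 0.004 j [  22.    3.  -32.    0.  -54. -108.]
```

View pics/o_t.png

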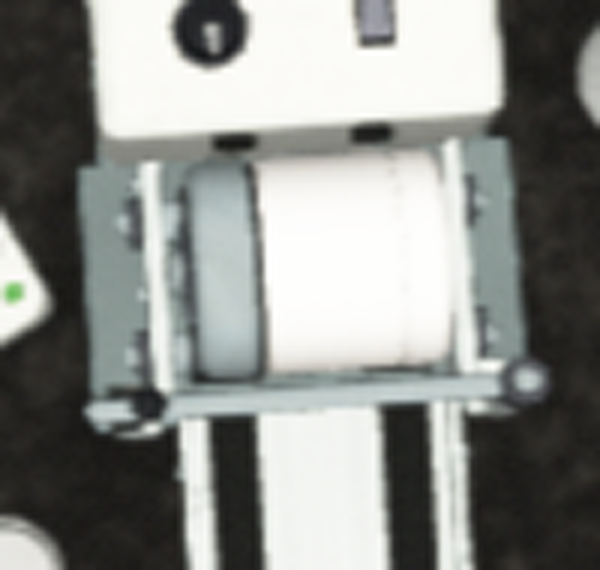

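View pics/o_s.png

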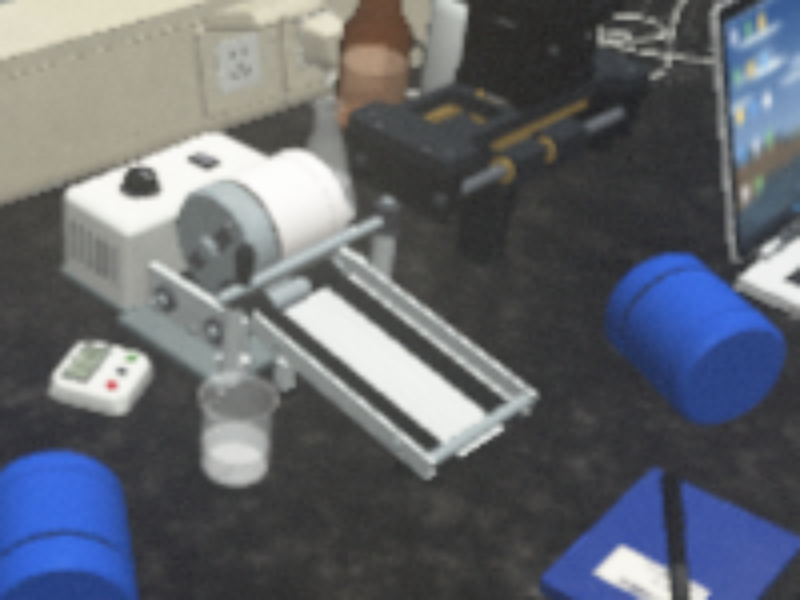

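```bash
python3 - <<'E'
from h import *
c=r.capture("top")
z=lambda u,v:((u+.5)/6+300-.5,(v+.5)/6+140-.5)
def L(a,b,h):
    A=m(ray(c,z(*a),h));B=m(ray(c,z(*b),h));d=B-A
    print(A.round(4),B.round(4),"dir from +y, rad",np.arctan2(-d[0],d[1]).round(3))
L((490,388),(95,412),.085)      # bar
L((522,381),(150,405),.105)     # hinge cap/knob
L((430,362),(270,370),.095)     # jar front edge
L((500,102),(105,137),.086)     # housing front edge
print(m(ray(c,z(190,270),.1)),m(ray(c,z(450,260),.1)))
st()
E
```

```text
[-0.0539 -0.0675  0.085 ] [-0.0539  0.0914  0.085 ] dir from +y, rad 0.0
[-0.0532 -0.0775  0.105 ] [-0.0538  0.0695  0.105 ] dir from +y, rad 0.004
[-0.0427 -0.0431  0.095 ] [-0.042   0.0207  0.095 ] dir from +y, rad -0.011
[ 0.0617 -0.08    0.086 ] [0.0573 0.0806 0.086 ] dir from +y, rad 0.027
[-0.00061534  0.05014842  0.1       ] [-0.00296156 -0.05335288  0.1       ]
t 16.85 TCP w [ 0.4069 -0.011   0.1731] mill [-0.2213  0.0335  0.1731] toolx yaw in mill 179.98 tilt z [ 0.002  0.001 -1.   ] F mill [ 0.32 -0.37 -0.02] w 0.004 j [  22.    3.  -32.   -0.  -54. -108.]
```

The keeper measures 0.00 rad in my mill frame, and it stopped hard when pushed. The jar is seated and square, and the robot is clear, so I'm handing in.

```bash
python3 -c "
from station import r
print(r.finish_job())"
```

```text
the job is handed in; nothing more can be done
None
```

The jar is in its seat between the rollers and the keeper is fully shut across it. I handed the job in at about 17 s of the 61 s allowed; no verdict was reported.

I pushed the jar up the ramp with two half-open fingertips at about 20–30 mm/s. The wrist force showed contact at each check on the ramp. At the crest the force fell to zero and the jar dropped into the seat. I then shut the fingers and swept the keeper round until it met its stop, pressing with about 9 N, and backed away.

**Last checks, from the top camera:**

| What | Measured | Limit |
|---|---|---|
| Keeper angle | 0.00 rad | below 0.08 rad |
| Jar centre along the mill | about 0 to −2 mm | ±6 mm |
| Jar centre across the mill | about −2 mm | ±14 mm |
| Jar axis off square | about 0.01 rad | below 0.06 rad |

The robot was clear of everything. The timer, beaker and flask look unmoved in the pictures; I did not measure them.

**One disagreement:** estimates of the mill's heading differed by about 1.5°, with the housing edges giving about 3.1° and the ramp and rollers about 4 to 4.5°. I used 4.0°, so the angles above carry roughly 0.03 rad of uncertainty. The jar's height was not measured directly; I judged it seated from its position and the way it sits in the pictures.

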